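Open the flask pot and stand the flask on its sensor base

TASK

Take the lid off the steel pot by its tab, tipping it up well clear on the tab side first while its opposite edge stays on the rim, then lift it off and lay it gently, flat and right way up, with its whole round part on the square mat. Then bring the thin glass flask out of the pot by its white cap, gripping it only lightly, and set it down gently, upright, wholly on the round sensor base. Leave the pot standing where it is and do not disturb the bottle, beaker or tip box.

Things in the scene. Friction and masses are not known exactly. Their poses are not given: they have to be found in the camera images.
- pot: Open round stainless pot standing loose on the bench, 1.8 kg: outside diameter 156 mm, height 115 mm, wall 4 mm, floor 5 mm thick (inside diameter 148 mm). Origin: centre of its underside; z up. The lid starts on it and the flask starts inside it.
- lid: Loose round metal lid, 0.2 to 0.33 kg, 170 mm in diameter: a 6 mm plate with a 12 mm deep, 4 mm thick skirt that fits outside the pot's rim with 3 mm play all round; no latch. Its plate rests on the rim. Its only handhold is a grey block tab on its edge, along lid +x. Origin: centre of the skirt's lower edge, 103 mm above the pot's origin when seated; z up; plate top at z 18 mm.
- lid_tab (a point): Middle of the lid's overhanging tab, at (104, 0, 15) mm in the lid's frame; same axes as the lid. The tab is a block 34 mm wide (along y), 18 mm high (lid z 6 to 24 mm), reaching 33 mm out beyond the skirt (lid x 85 to 118 mm). It can be pinched across its width from above.
- lid_heel (a point): Point of the lid's edge straight across from the tab, on the underside of the plate where it rests on the pot's rim, at (-78, 0, 12) mm in the lid's frame: the lid tips about this point when the tab is raised.
- flask: Conical flask of thin amber glass, 0.13 to 0.21 kg, 100 mm high, base diameter 72 mm; its white cap is a cylinder 36 mm in diameter at 70 to 100 mm height. Origin: centre of its underside; z up. Starts upright in the pot, up to 14 mm off centre, its top 10 mm below the rim. Fragile: squeeze it with at most 50 N per finger; press or knock it with at most 40 N.
- mat: Flat square light grey plastic mat fixed on the bench, 250 x 250 mm, 4 mm thick. Origin: centre of its underside; sides along its x and y.
- base: Round flat grey sensor base with a black pad (80 mm) in its top, fixed on the bench: 116 mm in diameter (flat top 110 mm), 20 mm high. Origin: centre of its underside; z up.
- bottle: Bystander: white plastic bottle, 64 mm in diameter, 160 mm high. Origin: centre of its underside.
- beaker: Bystander: white ceramic beaker, 72 mm across its mouth, 85 mm high. Origin: centre of its underside.
- tipbox: Bystander: pipette-tip box, black with a white top, 85 x 120 x 70 mm. Origin: centre of its underside.
There are look-alikes about, which are no part of the job. There is more than one size of the pot; the one meant has the size given above.

How it is judged:
On the way, in this order (a step that is already met when the one before it is completed fails the run):
1. the lid is tipped up by at least 11 degrees from its tab side while the opposite edge is still on the pot's rim (within 8 mm) (angle between lid's own z axis and vertical above 0.19 rad and z of lid_heel in the frame of pot between 0.105 and 0.123 m and horizontal distance between lid_heel and pot below 0.092 m and z of lid_tab in the frame of pot above 0.14 m), for 0.1 s.
2. the lid lies flat and right way up on the mat, released (x of lid in the frame of mat between -0.045 and 0.045 m and y of lid in the frame of mat between -0.045 and 0.045 m and z of lid in the frame of mat below 0.009 m and angle between lid's own z axis and vertical below 0.06 rad and contact force between the fingers and lid below 0.1 N), for 0.2 s.
At the end, for the whole second after the job is handed in: The lid lies flat (within 3.4 degrees) and right way up on the mat, its centre within 45 mm of the mat's centre along both mat axes; the flask stands upright (within 3.4 degrees) on the sensor base, its axis within 20 mm of the base's; the pot stands upright; all released and at rest (all of step 2 and horizontal distance between flask and base below 0.02 m and z of flask in the frame of base between 0.016 and 0.025 m and angle between flask's own z axis and vertical below 0.06 rad and linear speed of each of flask, lid below 0.02 m/s and angle between pot's own z axis and vertical below 0.05 rad); the robot touches nothing.
It fails at once if the flask is squeezed with more than 50 N by a finger (100 N over both) (contact force between the fingers and flask above 100 N).
It fails at once if the flask is set down or knocked with more than 40 N on the base or the pot (contact force between flask and base above 40 N or contact force between flask and pot above 40 N).
It fails at once if the lid is dropped or pressed on the mat with more than 40 N (contact force between lid and mat above 40 N).
It fails at once if the pot is shifted by more than 30 mm (distance of pot from where it was at the start of the episode above 0.03 m).
It fails at once if a bystander is moved by more than 20 mm (distance of any of bottle, beaker, tipbox from where it was at the start of the episode above 0.02 m).
It also fails if it takes over 59 s, if anything falls off the work surface, if the arm or the gripper's body presses on something with over 40 N, if the wrist force passes 120 N, or if a joint passes its speed limit or range.

ROBOT

A 6-joint arm with a two-finger parallel gripper is mounted at the origin on the work surface. World frame = base frame: x ahead of the robot, y to its left, z up, the work surface at z = 0. Lengths are in m, angles in rad, forces in N, time in s.
With the tool pointing down it reaches from about 0.4 to 0.825 m from the base axis. Payload 7 kg.
Tool frame: the origin (TCP) lies at the very end of the fingers, on their centre line; the grasp point (between the pads) lies 19 mm behind it; x points along the fingers, y is the direction in which the jaws open and shut, and the axes are right-handed (so a half turn about x gives the same grasp; the last joint's range is limited). The gripper opens to 88 mm and grips with 3 to 60 N. Pads are 19 mm wide; open, the fingers measure 130 mm over their backs; the gripper's body (78 mm by 193 mm) begins 47 mm behind the grasp point.
Start: joints at [-0.986, 0.359, 0.012, 0, -1.224, -0.288], TCP at [0.197, -0.645, 0.227] pointing down, gripper open.
Joint ranges: [-3.07, 3.07], [-1.43, 2.12], [-1.02, 1.25], [-3.03, 1.67], [-3.05, -0], [-3.03, 3.03]. Speed limits (rad/s): [2.39, 2.39, 3.01, 3.14, 3.14, 3.14].

INTERFACE

Orientations are given as [roll, pitch, yaw] about the fixed x, y, z axes, in that order (R = Rz(yaw) Ry(pitch) Rx(roll)).
In Python, from station import arm gives the robot as it stands.
- The arm moves only by the shell command python3 -m inch 'ROWS' [OPENING] [FORCE]. ROWS is text: rows parted by semicolons, each of 6 numbers parted by spaces: the shift along the world's x, y, z in units of 30 mm (1.0 is 30 mm), then the turn, a rotation vector about the world's x, y, z in units of 5 degrees (1.0 is 5 degrees). In form: dx dy dz wx wy wz; .... A call has 1 to 12 rows; each row shifts and turns the commanded pose from where the row before left it; what a row does not reach is not made up. A row lasts 1/8 s, in which the tool goes at most 62.5 mm and 10.7 degrees, less where a joint would pass 70% of its speed; a pose out of reach is approached as far as the arm can. A call is refused whole if a number of a shift passes 1 or a number of a turn 1, either way. A call with a gripper value outside its range is refused whole. OPENING is the opening, from 0 (shut) to 1 (fully open), set as the call begins (- or left out, the last holds). The fingers move at their own pace and stop on an object; FORCE is the grip in N (left out, the last holds). Time passes only in rows, so rows that do not move let the fingers close. It gives the time, the measured TCP pose, the force and the opening at its end, in the units of the state.
- arm.get_state(): the state, without advancing time (a new reading comes with each control period).
- arm.grab_frame(name): name is "scene" or "top" or "wrist"; returns a dict with "frame" (384x512x3 uint8, red, green, blue), "range_z" (384x512 float32, m along the optical axis (not along the pixel's ray), 0 where there is no reading), "mtx" (3x3 intrinsics, pixels), "dist_coeffs" ([k1, k2, p1, p2, k3] as OpenCV has them; the pictures are not rectified), "pose" (4x4, takes a point from camera to world coordinates). Camera axes: x right, y up, looking along -z (the intrinsics and any distortion apply to the point x, -y, -z); pixel columns grow to the right and rows downward; lengths in m; the calibration is good to about 2 mm. A picture is of the moment at which its call begins.
- arm.job_done(): hands the job in, once; it reports no verdict.
Trained networks look in a picture, given as the dict that the camera call returned (one of the last four; its "shot" number tells which), for a name from the list of things; names that differ only in an ending like _2 or _b are one class to them, and where a whole thing is asked for, a point or a joint stands for the part that bears it (a point fixed in the world has none). Each returns a list of dicts, best first, with "confidence" (0 to 1); they miss things now and then, are a little off and sometimes report something else, mostly with a low value. They report only what shows in the picture. A call takes as long as a camera call. They do not tell look-alikes from the thing itself.
- arm.search_frame(picture, target): "extent" ([centre column, centre row, width, height] as shares, 0 to 1, of the picture: columns of its width, rows of its height, round what is visible of it).
- arm.masks_of(picture, target): "mask" (384x512 bool, what is visible of it) and "extent" ([centre column, centre row, width, height] as shares, 0 to 1, of the picture: columns of its width, rows of its height, round what is visible of it).
- arm.place_of(picture, target): "position" ([column, row] as shares, 0 to 1, of the picture: columns of its width, rows of its height: a listed point, or the origin of a listed thing).
The state is a dict: "t": time; "q": joint angles; "qd": joint speeds; "joint_efforts": joint torques, N m; "eef_pos": TCP position; "ee_rot": TCP orientation; "force": force on the tool from outside, world axes, zero at the start; "moment": the same for the moment, N m; "width": finger opening in m.
Only numpy, scipy, OpenCV 4.12 (cv2) and the standard library are available. Lean on these libraries where they do the work, as an engineer would, in place of code of your own. Each camera call takes 0.05 s, during which the arm holds its last target. There are 200 camera calls.

## Working session

There is one attempt and no reset: what is moved stays moved. The work goes in short steps, Python scripts to look and compute and a shell command to move; the robot and the scene stay as the last step left them, time stands still between calls to the robot, and variables do not carry over. Pictures are saved under pics/ and viewed, about 8 in all and at most 12, crops included, and the job is handed in when it is done.

```bash
mkdir -p pics; ls
cat > h.py <<'E'
import numpy as np, cv2
from station import arm
def grab(n,save=None):
    p=arm.grab_frame(n)
    if save: cv2.imwrite('pics/'+save+'.png',p['frame'][:,:,::-1])
    return p
def world(p,uv,z=None,height=None):
    """pixels (N,2) -> world, by depth z (N) or by plane world z=height"""
    uv=np.asarray(uv,float).reshape(-1,1,2)
    n=cv2.undistortPoints(uv,np.array(p['mtx']),np.array(p['dist_coeffs'])).reshape(-1,2)
    d=np.c_[n[:,0],-n[:,1],-np.ones(len(n))]
    T=np.array(p['pose']); D=d@T[:3,:3].T
    if height is not None: s=(height-T[2,3])/D[:,2]
    else: s=np.asarray(z)
    return T[:3,3]+D*s[:,None]
def cloud(p,mask=None):
    Z=p['range_z']; m=(Z>0) if mask is None else (mask&(Z>0))
    r,c=np.nonzero(m)
    return world(p,np.c_[c,r],Z[r,c]),r,c
E
python3 - <<'E'
from h import *
np.set_printoptions(precision=4,suppress=True)
s=arm.get_state(); print({k:np.round(v,3) for k,v in s.items()})
im=[]
for n in ('top','scene'):
    p=grab(n); im.append(p['frame'])
    print(n,np.array(p['pose']).round(3).tolist())
    for t in ('pot','lid','lid_tab','flask','mat','base','bottle','beaker','tipbox'):
        for d in arm.masks_of(p,t)[:4]:
            P,_,_=cloud(p,d['mask'])
            if len(P)==0: continue
            lo,hi=np.percentile(P,[2,98],axis=0)
            print(t,round(d['confidence'],2),(np.array(d['extent'])*[512,384,512,384]).round(),lo.round(3),hi.round(3))
    for t in ('lid','lid_tab','pot','base','mat'):
        print(' pt',t,[(round(d['confidence'],2),(np.array(d['position'])*[512,384]).round(1)) for d in arm.place_of(p,t)])
cv2.imwrite('pics/a.png',np.vstack(im)[:,:,::-1])
E
```

```text
pics
{'t': np.float64(0.0), 'q': array([-0.986,  0.359,  0.011, -0.   , -1.224, -0.288]), 'qd': array([-0.   , -0.001, -0.   , -0.   ,  0.001, -0.001]), 'joint_efforts': array([  0.   , -58.272,  29.306,   6.997,   0.007,  -0.   ]), 'eef_pos': array([ 0.197, -0.645,  0.226]), 'ee_rot': array([1.643, 1.569, 1.94 ]), 'force': array([-0.697, -0.255, -1.179]), 'moment': array([-0.059, -0.001, -0.042]), 'width': np.float64(0.088)}
top [[0.014, 0.995, -0.104, 0.434], [-1.0, 0.015, 0.003, -0.053], [0.005, 0.104, 0.995, 1.087], [0.0, 0.0, 0.0, 1.0]]
pot 0.89 [406. 281.  91.  85.] [ 0.204 -0.561  0.003] [ 0.396 -0.359  0.154]
pot 0.79 [391. 204.  54.  39.] [ 0.457 -0.497 -0.   ] [ 0.565 -0.38   0.089]
lid 0.64 [326. 210.  67.  79.] [ 0.395 -0.314  0.117] [ 0.572 -0.164  0.127]
lid_tab 0.85 [324. 208.  66.  76.] [ 0.394 -0.317  0.105] [ 0.574 -0.162  0.127]
lid_tab 0.34 [187. 103.  31.  30.] [0.755 0.113 0.013] [0.806 0.171 0.162]
mat 0.91 [150. 202.  83.  88.] [ 0.388  0.138 -0.   ] [0.629 0.379 0.008]
base 0.72 [227. 202.  39.  40.] [ 0.458 -0.026  0.014] [0.562 0.075 0.024]
bottle 0.7 [284.
[... 1220 characters left out ...]
52.  37.] [ 0.402 -0.311  0.108] [ 0.582 -0.16   0.127]
mat 0.56 [340. 252.  97.  94.] [ 0.393  0.14  -0.003] [0.633 0.378 0.008]
base 0.82 [282. 211.  35.  27.] [ 0.465 -0.026  0.004] [0.57  0.08  0.025]
bottle 0.72 [268. 286.  19.  34.] [0.773 0.123 0.018] [0.823 0.177 0.161]
beaker 0.68 [234. 264.  21.  26.] [ 0.758 -0.013  0.002] [0.823 0.053 0.087]
tipbox 0.85 [197. 240.  47.  42.] [ 0.746 -0.193 -0.   ] [ 0.84  -0.075  0.074]
 pt lid [(0.95, array([230.4, 153.1]))]
 pt lid_tab [(0.6, array([210.9, 167. ]))]
 pt pot [(0.92, array([188.7, 149.9])), (0.89, array([231.8, 168.9])), (0.74, array([216.7, 119.7]))]
 pt base [(0.6, array([280.2, 210.7]))]
 pt mat [(0.56, array([340.4, 249.5]))]
```

View pics/a.png

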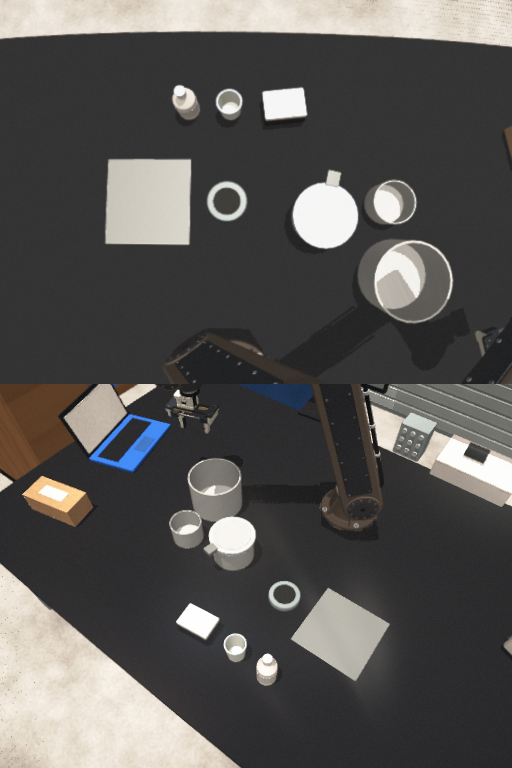

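The top view shows the lidded pot at about (325, 215) with its tab at (333, 178). The mat is at (149, 202) and the base at (227, 201). The two open pots are look-alikes. Next I fit the exact geometry.

```bash
cat > fit.py <<'E'
from h import *
np.set_printoptions(precision=4,suppress=True)
for n in ('top','scene'):
    p=grab(n); P,_,_=cloud(p)
    x,y,z=P.T
    def box(x0,x1,y0,y1,z0,z1): return P[(x>x0)&(x<x1)&(y>y0)&(y<y1)&(z>z0)&(z<z1)]
    A=box(.36,.66,-.36,-.1,.108,.135)
    (cx,cy),r=cv2.minEnclosingCircle(A[A[:,0]<.565][:,:2].astype(np.float32))
    L=A[np.hypot(A[:,0]-cx,A[:,1]-cy)<.07]; 
    T=A[np.hypot(A[:,0]-cx,A[:,1]-cy)>r+.006]
    print(n,'lid',cx,cy,r,L.mean(0),'tab n',len(T),T.mean(0),T.min(0),T.max(0), 'dir',np.degrees(np.arctan2(*(T.mean(0)[:2]-[cx,cy])[::-1])))
    B=box(.42,.62,-.07,.12,.012,.03); print('base',cv2.minEnclosingCircle(B[:,:2].astype(np.float32)),B[:,2].mean())
    M=box(.3,.72,.1,.42,.0025,.02); print('mat',cv2.minAreaRect(M[:,:2].astype(np.float32)),np.median(M,axis=0))
E
python3 fit.py
```

```text
top lid 0.4782845675945282 -0.240874245762825 0.09222930669784546 [ 0.4779 -0.2405  0.1212] tab n 60 [ 0.5797 -0.2619  0.1259] [ 0.5715 -0.2794  0.1139] [ 0.5876 -0.2457  0.1315] dir -11.700840261017508
base ((0.5096731185913086, 0.025827622041106224), 0.05808268114924431) 0.01988123998828222
mat ((0.5097416639328003, 0.25951266288757324), (0.41754433512687683, 0.3192139267921448), 0.270128071308136) [0.5039 0.2584 0.0043]
scene lid 0.47848302125930786 -0.2424614429473877 0.09039836376905441 [ 0.4797 -0.2407  0.1211] tab n 64 [ 0.5833 -0.2602  0.1233] [ 0.5692 -0.2796  0.1082] [ 0.5942 -0.2444  0.1308] dir -9.59060106121118
base ((0.5158121585845947, 0.02586769498884678), 0.05912574380636215) 0.019558569273882075
mat ((0.510124146938324, 0.2596617341041565), (0.3178578019142151, 0.41925469040870667), 89.83072662353516) [0.527  0.2548 0.0042]
```

```bash
cat >> h.py <<'E'
from scipy.spatial.transform import Rotation as Ro
def st(target=None,jaw=None,tilt=0):
    s=arm.get_state(); R=Ro.from_euler('xyz',s['ee_rot']).as_matrix(); e=np.array(s['eef_pos'])
    print('t',round(float(s['t']),2),'tcp',e.round(4),'appr',R[:,0].round(3),'jaw',R[:,1].round(3),'yaw',np.degrees(np.arctan2(R[1,1],R[0,1])).round(1),'F',np.round(s['force'],1),'M',np.round(s['moment'],2),'w',round(float(s['width']),4),'q',np.round(s['q'],2))
    if target is not None: print('shift units',((np.array(target)-e)/.03).round(2))
    if jaw is not None:
        b=None
        for a in (jaw,jaw+180):
            y=np.array([np.cos(np.radians(a)),np.sin(np.radians(a)),0]); x=np.array([0,0,-1.]); 
            D=np.c_[x,y,np.cross(x,y)]@R.T
            print('turn units to',a,(np.degrees(Ro.from_matrix(D).as_rotvec())/5).round(2))
E
python3 -c "
from h import *
st([.581,-.2595,.2],79.5)"
```

```text
t 1.6 tcp [ 0.1974 -0.6455  0.2266] appr [-0. -0. -1.] jaw [-0.292  0.956 -0.   ] yaw 107.0 F [1.4 0.3 0.1] M [-0.02 -0.05 -0.02] w 0.0875 q [-0.99  0.36  0.01  0.   -1.22 -0.29]
shift units [12.79 12.87 -0.89]
turn units to 79.5 [ 0.  -0.  -5.5]
turn units to 259.5 [ 0.   0.  30.5]
```

```bash
python3 -m inch '1 1 0 0 0 -.5;1 1 0 0 0 -.5;1 1 0 0 0 -.5;1 1 0 0 0 -.5;1 1 0 0 0 -.5;1 1 0 0 0 -.5;1 1 0 0 0 -.5;1 1 0 0 0 -.5;1 1 0 0 0 -.5;1 1 0 0 0 -.5;1 1 0 0 0 -.5;1 1 0 0 0 0' 1 50
python3 -m inch '.79 .87 0 0 0 0;0 0 0 0 0 0;0 0 0 0 0 0'
cat > tab.py <<'E'
from h import *
st([.581,-.2595,.099],79.5)
p=grab('wrist','b')
print([(round(d['confidence'],2),(np.array(d['position'])*[512,384]).round(1)) for d in arm.place_of(p,'lid_tab')])
P,r,c=cloud(p); m=(P[:,2]>.124)&(P[:,2]<.131)&(P[:,0]>.5); A=P[m]
print(len(A))
if len(A)>20: print(A.min(0),A.max(0),A.mean(0)); R=cv2.minAreaRect(A[:,:2].astype(np.float32)); print(R)
E
python3 tab.py
```

```text
t: 3.1
eef_pos: [0.5583, -0.2844, 0.2268]
ee_rot: [-0.219, 1.57, -0.402]
force: [-0.5, -0.3, 0.8]
width: 0.0877
t: 3.48
eef_pos: [0.5808, -0.2594, 0.2265]
ee_rot: [-3.03, 1.57, 3.07]
force: [-1.3, -1.4, 0.1]
width: 0.0876
t 3.48 tcp [ 0.5808 -0.2594  0.2265] appr [-0.  0. -1.] jaw [ 0.182  0.983 -0.   ] yaw 79.5 F [-1.3 -1.4  0.1] M [-0.06  0.03 -0.01] w 0.0876 q [-0.11  0.3  -0.08  0.   -1.2  -1.64]
shift units [ 0.01 -0.   -4.25]
turn units to 79.5 [-0. -0. -0.]
turn units to 259.5 [ 1.0e-02 -0.0e+00  3.6e+01]
[(0.76, array([256.8, 185.4]))]
1448
[ 0.54506636 -0.2808264   0.12403834] [ 0.58931908 -0.24153886  0.12917805] [ 0.56639682 -0.26082272  0.12662873]
((0.5670387148857117, -0.2608514130115509), (0.03352256119251251, 0.039323244243860245), 79.16537475585938)
```

View pics/b.png

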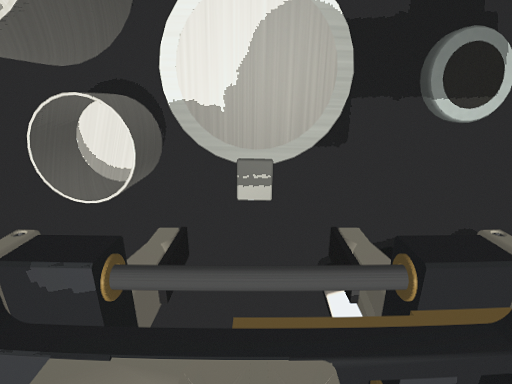

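Run:
```python
from h import *
p=grab('wrist'); 
for d in arm.place_of(p,'lid_tab'): print(world(p,np.array(d['position'])*[512,384],height=.118))
for uv in ((237,160),(272,160),(237,200),(272,200),(254,180)): 
    print(uv,world(p,uv,height=.127).round(4),p['range_z'][uv[1],uv[0]],world(p,uv,[p['range_z'][uv[1],uv[0]]]).round(4))
print(np.array(p['pose']).round(3))
P,r,c=cloud(p); 
for row in (150,155,158,162,165,170,175,180,184,188,192,196,199): print(row,P[(r==row)&(c==254)].round(4))
```

```text
[[ 0.57076647 -0.26041218  0.118     ]]
[[ 0.50786192 -0.06109309  0.118     ]]
(237, 160) [[ 0.5453 -0.2737  0.127 ]] 0.2661202 [[ 0.5462 -0.2742  0.1219]]
(272, 160) [[ 0.5512 -0.2419  0.127 ]] 0.26317507 [[ 0.5516 -0.2419  0.1248]]
(237, 200) [[ 0.5835 -0.2816  0.127 ]] 0.40764204 [[ 6.252e-01 -2.998e-01 -6.000e-04]]
(272, 200) [[ 0.5896 -0.2485  0.127 ]] 0.4075422 [[ 6.343e-01 -2.503e-01 -5.000e-04]]
(254, 180) [[ 0.5669 -0.2618  0.127 ]] 0.26586145 [[ 0.5667 -0.2618  0.1278]]
[[ 0.183 -0.938 -0.295  0.499]
 [ 0.983  0.174  0.055 -0.245]
 [-0.    -0.3    0.954  0.385]
 [ 0.     0.     0.     1.   ]]
150 [[ 0.54   -0.2568  0.1209]]
155 [[ 0.5448 -0.2577  0.1199]]
158 [[ 0.5478 -0.2583  0.1188]]
162 [[ 0.5501 -0.2586  0.1264]]
165 [[ 0.553  -0.2592  0.1259]]
170 [[ 0.5575 -0.26    0.1267]]
175 [[ 0.5622 -0.2609  0.127 ]]
180 [[ 0.5667 -0.2618  0.1278]]
184 [[ 0.5709 -0.2626  0.1265]]
188 [[ 0.575  -0.2634  0.1258]]
192 [[ 0.5782 -0.264   0.1281]]
196 [[ 0.5826 -0.2648  0.1267]]
199 [[ 0.5854 -0.2653  0.1273]]
```

```bash
python3 -m inch '-.19 -.09 -.8 0 0 0;0 0 -.8 0 0 0;0 0 -.8 0 0 0;0 0 -.8 0 0 0;0 0 -.7 0 0 0;0 0 -.35 0 0 0;0 0 0 0 0 0;0 0 0 0 0 0' 1 55
python3 -m inch '0 0 0 0 0 0;0 0 0 0 0 0;0 0 0 0 0 0;0 0 0 0 0 0;0 0 0 0 0 0;0 0 0 0 0 0' 0 55; python3 -c "
from h import *
st()"
```

```text
t: 4.68
eef_pos: [0.5759, -0.2624, 0.1001]
ee_rot: [-0.162, 1.569, -0.345]
force: [-0.9, 0.3, 0.8]
width: 0.0875
t: 5.42
eef_pos: [0.5754, -0.2622, 0.099]
ee_rot: [-1.507, 1.571, -1.69]
force: [1.8, -0.5, -1.0]
width: 0.0335
t 5.42 tcp [ 0.5754 -0.2622  0.099 ] appr [-0. -0. -1.] jaw [ 0.182  0.983 -0.   ] yaw 79.5 F [ 1.8 -0.5 -1. ] M [-0.09 -0.56 -0.26] w 0.0335 q [-0.12  0.39 -0.25  0.   -0.93 -1.63]
```

```bash
python3 -m inch '0 0 .21 -.07 -.39 0;0 0 .21 -.07 -.39 0;0 0 .21 -.07 -.39 0;0 0 .21 -.07 -.39 0;-.01 0 .21 -.07 -.39 0;-.02 0 .21 -.07 -.39 0;-.02 0 .2 -.07 -.39 0;0 0 0 0 0 0;0 0 0 0 0 0;0 0 0 0 0 0'
cat > lidst.py <<'E'
from h import *
import sys
st()
p=grab(sys.argv[1],sys.argv[2] if len(sys.argv)>2 else None)
ms=arm.masks_of(p,'lid')
for d in ms[:3]:
    P,_,_=cloud(p,d['mask']); c=np.median(P,0); Q=P
    for _ in range(4):
        c=Q.mean(0); n=np.linalg.svd(Q-c,full_matrices=False)[2][2]; n*=np.sign(n[2]); Q=P[np.abs((P-c)@n)<.004]
    o=np.percentile(Q,[1,99],axis=0)
    print(round(d['confidence'],2),len(Q),'tilt',np.degrees(np.arccos(n[2])).round(1),'n',n.round(3),'mid',c.round(4),'lo',o[0].round(3),'hi',o[1].round(3))
E
python3 lidst.py top; python3 lidst.py scene c
```

```text
t: 6.68
eef_pos: [0.572, -0.2618, 0.142]
ee_rot: [0.007, 1.331, -0.177]
force: [-5.6, 1.4, -2.1]
width: 0.0335
t 6.67 tcp [ 0.572  -0.2618  0.142 ] appr [ 0.234 -0.042 -0.971] jaw [0.183 0.983 0.002] yaw 79.5 F [-5.6  1.4 -2.1] M [ 0.69  3.   -0.03] w 0.0335 q [-0.11  0.23 -0.42  0.03 -0.68 -1.66]
0.6 1204 tilt 15.1 n [-0.257  0.037  0.966] mid [ 0.4212 -0.2364  0.1281] lo [ 0.386 -0.312  0.118] hi [ 0.451 -0.163  0.137]
t 6.78 tcp [ 0.572  -0.2618  0.1419] appr [ 0.234 -0.042 -0.971] jaw [0.183 0.983 0.002] yaw 79.5 F [-5.8  2.  -3.1] M [0.68 3.02 0.01] w 0.0337 q [-0.11  0.23 -0.42  0.03 -0.68 -1.66]
0.73 631 tilt 15.1 n [-0.255  0.05   0.966] mid [ 0.4483 -0.2261  0.1333] lo [ 0.392 -0.31   0.117] hi [ 0.58  -0.158  0.169]
```

View pics/c.png

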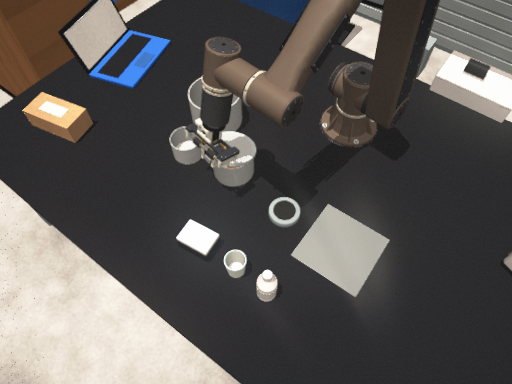

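The lid is tilted 15° with its heel on the rim. With this grip the fingertips would hit the mat when setting down, because the TCP sits 4 mm below the skirt edge. I'll reseat the lid, regrip 9 mm higher on the tab, and tip again.

```bash
python3 -m inch '.02 0 -.2 .07 .39 0;.02 0 -.21 .07 .39 0;.01 0 -.21 .07 .39 0;0 0 -.21 .07 .39 0;0 0 -.21 .07 .39 0;0 0 -.21 .07 .39 0;0 0 -.2 .07 .39 0;0 0 0 0 0 0;0 0 0 0 0 0'; python3 -c "
from h import *
st()"
python3 -m inch '0 0 0 0 0 0;0 0 0 0 0 0;0 0 .3 0 0 0;0 0 0 0 0 0' 0.7
python3 -m inch '0 0 0 0 0 0;0 0 0 0 0 0;0 0 0 0 0 0;0 0 0 0 0 0;0 0 0 0 0 0' 0 60; python3 -c "
from h import *
st([.5754,-.2622,.108],79.5)"; python3 lidst.py top
```

```text
t: 8.0
eef_pos: [0.5756, -0.2622, 0.0991]
ee_rot: [-2.81, 1.57, -2.993]
force: [-3.1, -0.1, -2.0]
width: 0.0335
t 8.0 tcp [ 0.5756 -0.2622  0.0991] appr [-0. -0. -1.] jaw [ 0.182  0.983 -0.   ] yaw 79.5 F [-3.1 -0.1 -2. ] M [-0.08  1.35  0.  ] w 0.0335 q [-0.12  0.39 -0.25  0.   -0.93 -1.63]
t: 8.5
eef_pos: [0.5765, -0.2623, 0.1099]
ee_rot: [-0.05, 1.568, -0.233]
force: [1.0, -0.4, 0.3]
width: 0.0605
t: 9.12
eef_pos: [0.5753, -0.262, 0.1081]
ee_rot: [2.619, 1.57, 2.436]
force: [0.2, 1.0, -0.3]
width: 0.0334
t 9.12 tcp [ 0.5753 -0.262   0.1081] appr [-0.  0. -1.] jaw [0.182 0.983 0.   ] yaw 79.5 F [ 0.2  1.  -0.3] M [ 0.25 -0.14 -0.14] w 0.0334 q [-0.12  0.38 -0.24 -0.   -0.95 -1.63]
shift units [ 0.   -0.01 -0.  ]
turn units to 79.5 [-0. -0.  0.]
turn units to 259.5 [ -0.   0. -36.]
t 9.12 tcp [ 0.5753 -0.262   0.1081] appr [-0.  0. -1.] jaw [0.182 0.983 0.   ] yaw 79.5 F [ 0.2  1.  -0.3] M [ 0.25 -0.14 -0.14] w 0.0334 q [-0.12  0.38 -0.24 -0.   -0.95 -1.63]
0.93 3055 tilt 0.4 n [0.007 0.001 1.   ] mid [ 0.4683 -0.2414  0.1216] lo [ 0.392 -0.319  0.118] hi [ 0.543 -0.167  0.125]
```

```bash
python3 -m inch '0 0 .21 -.07 -.39 0;0 0 .21 -.07 -.39 0;-.01 0 .21 -.07 -.39 0;-.02 0 .21 -.07 -.39 0;-.03 0 .21 -.07 -.39 0;-.04 0 .2 -.07 -.39 0;-.05 0 .2 -.07 -.39 0;0 0 0 0 0 0;0 0 0 0 0 0;0 0 0 0 0 0'
python3 lidst.py top
python3 -m inch '-.05 0 .1 0 0 0;-.03 0 .2 0 0 0;0 0 .4 0 0 0;0 0 .7 0 0 0;0 0 .8 0 0 0;0 0 .8 0 0 0;0 0 .8 0 0 0;0 0 .4 0 0 0;0 0 0 0 0 0;0 0 0 0 0 0'
python3 lidst.py top; python3 lidst.py scene
```

```text
t: 10.48
eef_pos: [0.5692, -0.2617, 0.1513]
ee_rot: [0.007, 1.33, -0.176]
force: [-5.1, 2.3, -3.2]
width: 0.0339
t 10.47 tcp [ 0.5692 -0.2617  0.1513] appr [ 0.235 -0.042 -0.971] jaw [0.182 0.983 0.002] yaw 79.5 F [-5.1  2.3 -3.2] M [1.19 2.71 0.01] w 0.0339 q [-0.11  0.21 -0.42  0.02 -0.7  -1.66]
0.55 1062 tilt 14.6 n [-0.249  0.041  0.968] mid [ 0.4183 -0.2354  0.1279] lo [ 0.386 -0.309  0.118] hi [ 0.446 -0.163  0.136]
t: 11.82
eef_pos: [0.5681, -0.2619, 0.2769]
ee_rot: [0.007, 1.33, -0.177]
force: [-0.2, 0.2, -3.9]
width: 0.0336
t 11.82 tcp [ 0.5681 -0.2619  0.2769] appr [ 0.235 -0.042 -0.971] jaw [0.182 0.983 0.002] yaw 79.5 F [-0.2  0.2 -3.9] M [0.13 0.8  0.03] w 0.0336 q [-0.11  0.11 -0.23  0.02 -0.99 -1.65]
0.73 242 tilt 81.2 n [-0.986  0.061  0.152] mid [ 0.4182 -0.2398  0.2491] lo [ 0.382 -0.31  -0.   ] hi [ 0.426 -0.169  0.258]
t 11.93 tcp [ 0.5681 -0.262   0.2767] appr [ 0.234 -0.042 -0.971] jaw [0.182 0.983 0.001] yaw 79.5 F [-1.2  0.1 -2.5] M [0.11 0.78 0.01] w 0.0335 q [-0.11  0.11 -0.23  0.02 -0.99 -1.65]
0.59 630 tilt 13.8 n [-0.236  0.033  0.971] mid [ 0.4539 -0.2154  0.2592] lo [ 0.389 -0.304  0.242] hi [ 0.58  -0.16   0.292]
```

```bash
python3 -m inch '.1 .3 0 .07 .39 0;.1 .6 0 .07 .39 0;.1 .9 0 .07 .39 0;.1 1 0 .07 .39 0;.1 1 0 .07 .39 0;.1 1 0 .07 .39 0;.1 1 0 .07 .39 0;.1 1 0 0 0 0;.1 1 0 0 0 0;.1 1 0 0 0 0;.1 1 -.2 0 0 0;.1 1 -.4 0 0 0'
python3 -m inch '.1 1 -.6 0 0 0;.1 1 -.8 0 0 0;0 1 -.8 0 0 0;0 1 -.8 0 0 0;0 .9 -.8 0 0 0;0 .6 -.8 0 0 0;0 .3 -.6 0 0 0;0 .07 -.4 0 0 0;0 0 -.2 0 0 0;0 0 0 0 0 0;0 0 0 0 0 0'
python3 lidst.py top; python3 lidst.py scene d; python3 -c "
from h import *
st([.610,.238,.012],79.5)"
```

```text
t: 13.52
eef_pos: [0.605, 0.063, 0.2598]
ee_rot: [0.279, 1.57, 0.096]
force: [0.1, -0.5, -3.1]
width: 0.0333
t: 14.9
eef_pos: [0.611, 0.2378, 0.0868]
ee_rot: [0.693, 1.569, 0.509]
force: [0.0, 0.3, -3.0]
width: 0.0336
t 14.9 tcp [0.611  0.2378 0.0868] appr [ 0.001  0.001 -1.   ] jaw [0.183 0.983 0.001] yaw 79.5 F [ 0.   0.3 -3. ] M [-0.11 -0.35 -0.  ] w 0.0336 q [ 0.67  0.44 -0.21  0.   -0.93 -2.42]
0.67 2854 tilt 0.3 n [-0.003  0.003  1.   ] mid [0.5034 0.258  0.0996] lo [0.427 0.179 0.096] hi [0.581 0.337 0.103]
t 15.0 tcp [0.6109 0.2379 0.0867] appr [ 0.001  0.001 -1.   ] jaw [0.182 0.983 0.001] yaw 79.5 F [-0.2  0.9 -2.8] M [-0.1  -0.27 -0.01] w 0.0331 q [ 0.67  0.44 -0.21  0.   -0.92 -2.42]
0.65 628 tilt 1.6 n [-0.015  0.025  1.   ] mid [0.4953 0.3002 0.0985] lo [0.431 0.234 0.094] hi [0.623 0.342 0.104]
0.23 1669 tilt 0.2 n [-0.001  0.004  1.   ] mid [0.562  0.2977 0.0027] lo [ 0.392  0.141 -0.001] hi [0.636 0.382 0.007]
t 15.1 tcp [0.6108 0.238  0.0865] appr [ 0.001  0.001 -1.   ] jaw [0.182 0.983 0.001] yaw 79.5 F [-0.1  0.2 -3. ] M [-0.09 -0.3  -0.04] w 0.0337 q [ 0.67  0.44 -0.21  0.   -0.92 -2.42]
shift units [-0.03 -0.   -2.48]
turn units to 79.5 [-0.01  0.01  0.  ]
turn units to 259.5 [ 1.0e-02  1.0e-02 -3.6e+01]
```

View pics/d.png

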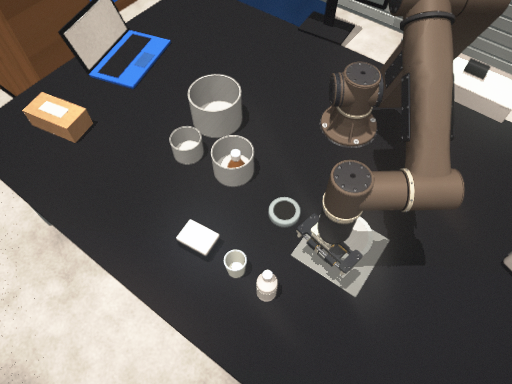

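The lid hangs level over the mat at about (340, 245), and the flask with its white cap now shows in the pot at about (236, 160). I'll lower the lid gently.

```bash
python3 -m inch '0 0 -.4 0 0 0;0 0 -.7 0 0 0;0 0 -.6 0 0 0;0 0 -.4 0 0 0;0 0 -.2 0 0 0;0 0 -.1 0 0 0;0 0 0 0 0 0;0 0 0 0 0 0'
python3 -m inch '0 0 -.04 0 0 0;0 0 -.04 0 0 0;0 0 -.04 0 0 0;0 0 0 0 0 0'
```

```text
t: 16.1
eef_pos: [0.6108, 0.2382, 0.0144]
ee_rot: [0.713, 1.57, 0.53]
force: [-0.1, -1.0, -3.6]
width: 0.0331
t: 16.6
eef_pos: [0.6104, 0.238, 0.0101]
ee_rot: [-2.412, 1.571, -2.595]
force: [-0.2, -0.6, -3.9]
width: 0.033
```

```bash
python3 -m inch '0 0 -.03 0 0 0;0 0 0 0 0 0;0 0 0 0 0 0'
python3 -m inch '0 0 -.03 0 0 0;0 0 0 0 0 0;0 0 0 0 0 0'; python3 lidst.py top
```

```text
t: 16.98
eef_pos: [0.6106, 0.238, 0.0095]
ee_rot: [0.614, 1.571, 0.431]
force: [-0.1, -0.8, -2.5]
width: 0.0335
t: 17.35
eef_pos: [0.6107, 0.2381, 0.0091]
ee_rot: [0.53, 1.57, 0.347]
force: [-1.7, -2.1, 6.5]
width: 0.0335
t 17.35 tcp [0.6107 0.2381 0.0091] appr [ 0.001  0.    -1.   ] jaw [0.182 0.983 0.   ] yaw 79.5 F [-1.7 -2.1  6.5] M [-0.35  0.64  0.08] w 0.0335 q [ 0.67  0.53 -0.27  0.   -0.77 -2.42]
0.81 2379 tilt 0.3 n [ 0.006 -0.001  1.   ] mid [0.502  0.2569 0.0229] lo [0.427 0.179 0.019] hi [0.579 0.334 0.027]
0.47 216 tilt 79.8 n [-0.852 -0.492  0.177] mid [0.772  0.1381 0.0983] lo [0.755 0.114 0.013] hi [0.789 0.162 0.162]
```

```bash
python3 -m inch '0 0 0 0 0 0;0 0 0 0 0 0;0 0 0 0 0 0;0 0 0 0 0 0;0 0 .4 0 0 0;0 0 .8 0 0 0;0 0 1 0 0 0;0 0 1 0 0 0;0 0 1 0 0 0;0 0 1 0 0 0;0 0 1 0 0 0;0 0 .6 0 0 0' 0.8
cat > fl.py <<'E'
from h import *
for n in ('top','scene'):
    p=grab(n); P,_,_=cloud(p); x,y,z=P.T
    L=P[(x>.36)&(x<.68)&(y>.1)&(y<.42)&(z>.018)&(z<.026)]; print(n,'lid',len(L),L.min(0).round(4),L.max(0).round(4),L.mean(0).round(4))
    pot=P[(np.hypot(x-.477,y+.2415)<.1)&(z>.108)&(z<.125)]; print('rim',cv2.minEnclosingCircle(pot[:,:2].astype(np.float32)))
    C=P[(np.hypot(x-.477,y+.2415)<.065)&(z>.099)]; print('cap',len(C),C.mean(0).round(4),cv2.minEnclosingCircle(C[:,:2].astype(np.float32)),np.percentile(C[:,2],[5,50,95]))
    for d in arm.place_of(p,'flask'): print(d['confidence'],np.array(d['position'])*[512,384],world(p,np.array(d['position'])*[512,384],height=.005))
st()
E
python3 fl.py
```

```text
t: 18.95
eef_pos: [0.6109, 0.2382, 0.2151]
ee_rot: [0.756, 1.568, 0.573]
force: [0.2, -0.8, -1.0]
width: 0.0704
top lid 2463 [0.4219 0.1748 0.018 ] [0.6175 0.342  0.026 ] [0.5049 0.2575 0.0224]
rim ((0.4684186279773712, -0.24045106768608093), 0.07879854738712311)
cap 145 [ 0.4607 -0.2318  0.1042] ((0.49271756410598755, -0.23399852216243744), 0.04967252537608147) [0.10069899 0.10415015 0.10757012]
0.66 [315.392  216.3072] [[ 0.46966161 -0.23393312  0.005     ]]
scene lid 924 [0.4404 0.1754 0.0181] [0.6282 0.3438 0.026 ] [0.5402 0.2573 0.0217]
rim ((0.4729454517364502, -0.2403087615966797), 0.08058445900678635)
cap 61 [ 0.4672 -0.2318  0.1045] ((0.4674406945705414, -0.2317512035369873), 0.018599871546030045) [0.1004826  0.10466058 0.10831903]
0.79 [233.6768 169.1136] [[ 0.47498111 -0.23754934  0.005     ]]
0.15 [343.3984 244.3008] [[0.49926743 0.26266136 0.005     ]]
t 19.15 tcp [0.6101 0.238  0.2121] appr [-0.  0. -1.] jaw [0.182 0.983 0.   ] yaw 79.5 F [ 0.1 -0.3 -0.5] M [-0.01  0.04 -0.01] w 0.0703 q [ 0.67  0.33 -0.06 -0.   -1.18 -2.42]
```

```bash
python3 -m inch '-.3 -.8 0 0 0 0;-.3 -1 0 0 0 0;-.3 -1 0 0 0 0;-.3 -1 0 0 0 0;-.3 -1 0 0 0 0;-.3 -1 0 0 0 0;-.3 -1 0 0 0 0;-.3 -1 0 0 0 0;-.3 -1 0 0 0 0;-.3 -1 0 0 0 0;-.3 -1 0 0 0 0;-.3 -1 0 0 0 0' .66 15
python3 -m inch '-.3 -1 0 0 0 0;-.3 -1 0 0 0 0;-.3 -1 0 0 0 0;-.3 -.87 0 0 0 0;0 0 0 0 0 0;0 0 0 0 0 0;0 0 0 0 0 0'
cat > cap.py <<'E'
from h import *
p=grab('wrist','e'); P,r,c=cloud(p); x,y,z=P.T
C=P[(np.hypot(x-.465,y+.234)<.05)&(z>.099)&(z<.112)]; print('cap',len(C),C.mean(0).round(4),cv2.minEnclosingCircle(C[:,:2].astype(np.float32)),np.percentile(C[:,2],[5,50,95]))
pot=P[(np.hypot(x-.471,y+.2405)<.1)&(z>.1125)&(z<.12)]; print('rim',len(pot),pot.min(0),pot.max(0))
m=C.mean(0)
st([m[0],m[1],.076],79.5)
E
python3 cap.py
```

```text
t: 20.65
eef_pos: [0.5014, -0.1173, 0.2118]
ee_rot: [-2.957, 1.57, -3.14]
force: [0.2, 0.2, -0.8]
width: 0.0579
t: 21.52
eef_pos: [0.4665, -0.2316, 0.2123]
ee_rot: [2.726, 1.571, 2.543]
force: [0.1, -0.1, -0.3]
width: 0.0579
cap 1009 [ 0.4615 -0.233   0.1046] ((0.4623684585094452, -0.2334243804216385), 0.01801656372845173) [0.10317879 0.10467015 0.1057547 ]
rim 1629 [ 0.39370736 -0.3190339   0.11250561] [ 0.54659462 -0.16380994  0.11725619]
t 21.57 tcp [ 0.4666 -0.2316  0.2124] appr [-0.  0. -1.] jaw [0.181 0.983 0.   ] yaw 79.6 F [1.  0.5 0.3] M [-0.01 -0.06  0.01] w 0.0578 q [-0.08  0.12 -0.35 -0.   -1.11 -1.67]
shift units [-0.17 -0.05 -4.55]
turn units to 79.5 [-0.   -0.   -0.01]
turn units to 259.5 [ 0.   -0.   35.99]
```

View pics/e.png

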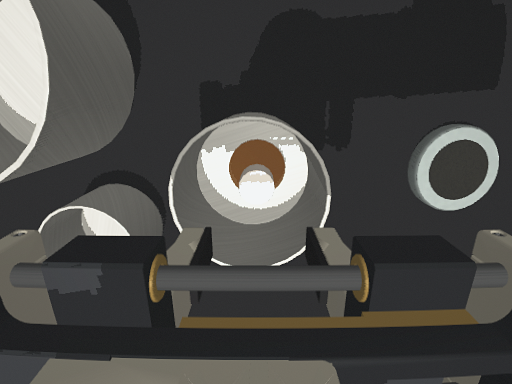

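```bash
python3 -m inch '-.14 -.06 -.3 0 0 0;0 0 -.8 0 0 0;0 0 -.8 0 0 0;0 0 -.8 0 0 0;0 0 -.8 0 0 0;0 0 -.6 0 0 0;0 0 -.35 0 0 0;0 0 -.1 0 0 0;0 0 0 0 0 0;0 0 0 0 0 0'
python3 -m inch '0 0 0 0 0 0;0 0 0 0 0 0;0 0 0 0 0 0;0 0 0 0 0 0;0 0 0 0 0 0' 0 12; python3 -c "
from h import *
st()"
```

```text
t: 22.82
eef_pos: [0.4627, -0.234, 0.0766]
ee_rot: [0.003, 1.57, -0.18]
force: [0.1, 0.9, -0.5]
width: 0.0581
t: 23.45
eef_pos: [0.4624, -0.2339, 0.0761]
ee_rot: [0.03, 1.571, -0.154]
force: [-0.1, 0.4, 1.1]
width: 0.0359
t 23.45 tcp [ 0.4624 -0.2339  0.0761] appr [ 0. -0. -1.] jaw [0.182 0.983 0.   ] yaw 79.5 F [-0.1  0.4  1.1] M [ 0.21 -0.   -0.02] w 0.0359 q [-0.09  0.26 -0.53  0.   -0.79 -1.66]
```

```bash
python3 -m inch '0 0 .1 0 0 0;0 0 .3 0 0 0;0 0 .7 0 0 0;0 0 .8 0 0 0;0 0 .8 0 0 0;0 0 .8 0 0 0;0 0 .8 0 0 0;0 0 .5 0 0 0;0 0 .2 0 0 0;0 0 0 0 0 0'
python3 -m inch '.1 .4 0 0 0 0;.15 .75 0 0 0 0;.2 1 0 0 0 0;.2 1 0 0 0 0;.2 1 0 0 0 0;.2 1 0 0 0 0;.2 1 0 0 0 0;.2 1 0 0 0 0;.15 .8 0 0 0 0;.05 .5 0 0 0 0;0 .2 0 0 0 0;0 0 0 0 0 0'
python3 - <<'E'
from h import *
for n in ('top','scene'):
    p=grab(n,'f' if n=='scene' else None)
    for d in arm.masks_of(p,'flask')[:2]:
        P,_,_=cloud(p,d['mask']); print(n,d['confidence'],np.percentile(P,[3,97],axis=0).round(3))
    P,_,_=cloud(p);x,y,z=P.T; B=P[(np.hypot(x-.512,y-.026)<.08)&(z>.014)&(z<.028)]; print(B.min(0),B.max(0))
    pot=P[(np.hypot(x-.471,y+.2405)<.1)&(z>.108)&(z<.125)]; print('rim',cv2.minEnclosingCircle(pot[:,:2].astype(np.float32)))
st([.512,.0255,.092],79.5)
E
```

```text
t: 24.7
eef_pos: [0.4622, -0.2338, 0.2258]
ee_rot: [2.282, 1.571, 2.099]
force: [0.6, -0.2, -1.7]
width: 0.0355
t: 26.2
eef_pos: [0.5115, 0.0256, 0.2258]
ee_rot: [-2.595, 1.57, -2.778]
force: [-0.0, -0.6, -1.5]
width: 0.0355
[ 0.4522429  -0.02059709  0.01418758] [0.48049121 0.06825154 0.02586493]
rim ((0.46919506788253784, -0.24056337773799896), 0.0788811594247818)
scene 0.55 [[ 0.506 -0.     0.163]
 [ 0.549  0.059  0.252]]
[ 0.45945854 -0.0320513   0.0140021 ] [0.57415734 0.08201321 0.02776802]
rim ((0.47520458698272705, -0.2403550148010254), 0.0810568630695343)
t 26.4 tcp [0.5117 0.025  0.226 ] appr [ 0.  0. -1.] jaw [0.183 0.983 0.   ] yaw 79.5 F [-0.4 -0.1 -2.2] M [-0.05  0.02  0.02] w 0.0358 q [ 0.43  0.09 -0.34  0.   -1.14 -2.19]
shift units [ 0.01  0.02 -4.47]
turn units to 79.5 [-0.    0.    0.01]
turn units to 259.5 [  0.     0.   -35.99]
```

View pics/f.png

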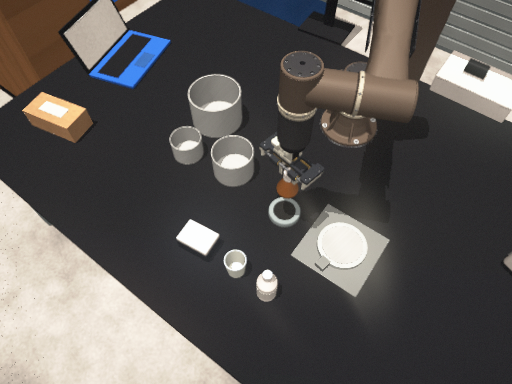

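The flask hangs upright at about (288, 187) over the base at (285, 211). The lid lies inside the mat at about (343, 245). I'll lower the flask.

```bash
python3 -m inch '0 0 -.3 0 0 0;0 0 -.7 0 0 0;0 0 -.8 0 0 0;0 0 -.8 0 0 0;0 0 -.8 0 0 0;0 0 -.5 0 0 0;0 0 -.3 0 0 0;0 0 -.1 0 0 0;0 0 -.05 0 0 0;0 0 0 0 0 0;0 0 0 0 0 0'
python3 -m inch '0 0 -.04 0 0 0;0 0 -.04 0 0 0;0 0 0 0 0 0;0 0 0 0 0 0'
```

```text
t: 27.78
eef_pos: [0.512, 0.0257, 0.0959]
ee_rot: [0.57, 1.57, 0.387]
force: [-0.4, 0.0, -1.4]
width: 0.0358
t: 28.28
eef_pos: [0.5118, 0.0256, 0.093]
ee_rot: [-2.164, 1.571, -2.347]
force: [-0.6, 1.2, -1.8]
width: 0.0359
```

```bash
python3 -m inch '0 0 -.03 0 0 0;0 0 0 0 0 0;0 0 0 0 0 0'
python3 -m inch '0 0 -.03 0 0 0;0 0 0 0 0 0;0 0 0 0 0 0'
```

```text
t: 28.65
eef_pos: [0.5118, 0.0256, 0.0921]
ee_rot: [-2.418, 1.571, -2.601]
force: [-0.8, -0.8, -1.8]
width: 0.0356
t: 29.02
eef_pos: [0.5118, 0.0256, 0.0913]
ee_rot: [-2.344, 1.571, -2.527]
force: [-0.2, 0.5, -1.4]
width: 0.0357
```

```bash
python3 -m inch '0 0 -.03 0 0 0;0 0 0 0 0 0;0 0 0 0 0 0'
python3 -m inch '0 0 -.02 0 0 0;0 0 0 0 0 0;0 0 0 0 0 0'
```

```text
t: 29.4
eef_pos: [0.5122, 0.0258, 0.0909]
ee_rot: [0.422, 1.57, 0.239]
force: [-1.9, 1.5, 5.4]
width: 0.0357
t: 29.78
eef_pos: [0.5123, 0.0259, 0.0909]
ee_rot: [0.403, 1.569, 0.22]
force: [-4.8, 2.5, 10.8]
width: 0.036
```

```bash
python3 -m inch '0 0 .03 0 0 0;0 0 0 0 0 0'
python3 -m inch '0 0 0 0 0 0;0 0 0 0 0 0;0 0 0 0 0 0;0 0 .3 0 0 0;0 0 .7 0 0 0;0 0 .8 0 0 0;0 0 .8 0 0 0;0 0 .8 0 0 0;0 0 .8 0 0 0;0 0 .8 0 0 0;0 0 .5 0 0 0' .75
python3 -m inch '-.5 -.5 0 0 0 0;-.9 -.9 0 0 0 0;-.9 -.9 0 0 0 0;-.9 -.9 0 0 0 0;-.5 -.5 0 0 0 0;0 0 0 0 0 0;0 0 0 0 0 0'
python3 - <<'E'
from h import *
ims=[]
for n in ('top','scene'):
    p=grab(n); ims.append(p['frame']); P,_,_=cloud(p);x,y,z=P.T
    L=P[(x>.36)&(x<.68)&(y>.1)&(y<.42)&(z>.018)&(z<.026)]; print(n,'lid',L.min(0).round(4),L.max(0).round(4))
    C=P[(np.hypot(x-.512,y-.026)<.05)&(z>.11)]; print('cap',len(C),C.mean(0).round(4),np.percentile(C,[3,97],axis=0).round(4))
    B=P[(np.hypot(x-.512,y-.026)<.08)&(z>.014)&(z<.025)]; print('base',B.min(0),B.max(0))
    pot=P[(np.hypot(x-.471,y+.2405)<.1)&(z>.108)&(z<.125)]; print('rim',cv2.minEnclosingCircle(pot[:,:2].astype(np.float32)))
    for t in ('bottle','beaker','tipbox'):
        d=arm.masks_of(p,t)
        if d: print(t,np.percentile(cloud(p,d[0]['mask'])[0],[2,98],axis=0).round(3).tolist())
cv2.imwrite('pics/g.png',np.vstack(ims)[:,:,::-1][:,:512]); st()
E
```

```text
t: 30.02
eef_pos: [0.512, 0.0258, 0.0909]
ee_rot: [0.574, 1.57, 0.391]
force: [-1.5, 1.1, 4.7]
width: 0.0356
t: 31.4
eef_pos: [0.5121, 0.0257, 0.2574]
ee_rot: [0.509, 1.569, 0.326]
force: [0.6, -0.6, -0.1]
width: 0.0658
t: 32.28
eef_pos: [0.4011, -0.0853, 0.2556]
ee_rot: [0.577, 1.571, 0.394]
force: [-0.1, 0.5, -0.6]
width: 0.0658
top lid [0.4219 0.1735 0.018 ] [0.6201 0.3417 0.026 ]
cap 150 [0.5094 0.0272 0.1194] [[0.4944 0.011  0.1133]
 [0.5256 0.0423 0.1229]]
base [ 0.4548962  -0.0316597   0.01424281] [0.56545902 0.07861871 0.02493884]
rim ((0.47019335627555847, -0.24060042202472687), 0.07852540910243988)
bottle [[0.755, 0.113, -0.002], [0.847, 0.189, 0.162]]
beaker [[0.752, -0.011, 0.002], [0.815, 0.05, 0.087]]
tipbox [[0.74, -0.193, 0.015], [0.825, -0.076, 0.073]]
scene lid [0.4251 0.1749 0.018 ] [0.6278 0.3446 0.026 ]
cap 89 [0.5167 0.027  0.1185] [[0.5004 0.0109 0.1128]
 [0.5325 0.0429 0.1235]]
base [ 0.46199903 -0.03191909  0.01403345] [0.57224228 0.08109463 0.02457334]
rim ((0.47632381319999695, -0.24224741756916046), 0.08083705604076385)
bottle [[0.771, 0.121, 0.013], [0.823, 0.177, 0.161]]
beaker [[0.742, -0.02, -0.001], [0.823, 0.054, 0.087]]
tipbox [[0.747, -0.192, -0.0], [0.839, -0.074, 0.074]]
t 32.67 tcp [ 0.4009 -0.0852  0.2555] appr [-0. -0. -1.] jaw [ 0.182  0.983 -0.   ] yaw 79.5 F [-0.   0.1  0.1] M [ 0.   -0.05  0.02] w 0.0654 q [ 0.28 -0.12 -0.48 -0.   -1.21 -2.03]
```

View pics/g.png

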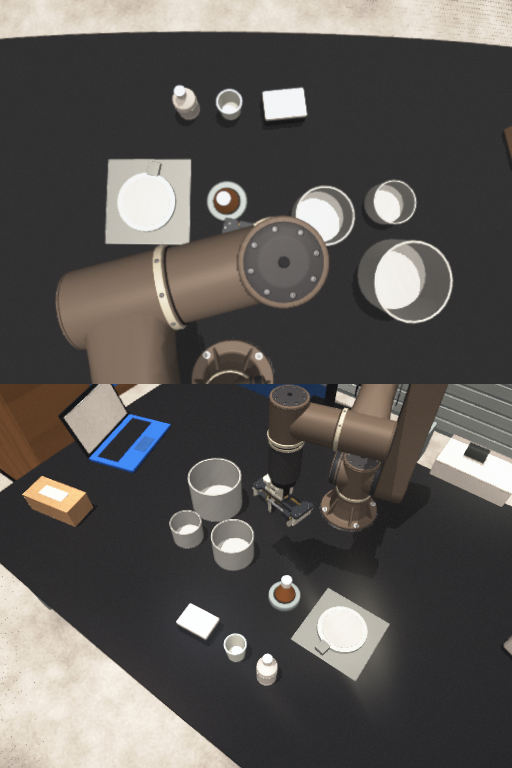

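The flask stands upright at the centre of the base, at (227, 200) in the top view. The lid lies on the mat at (146, 202), and the pot and bystanders haven't moved.

```bash
python3 -c "
from station import arm
print(arm.job_done())"
```

```text
the job is handed in; nothing more can be done
None
```

The job is done and handed in at about 33 s of the 59 s allowed; the hand-in gives no verdict.

**What I did**
- **Lid:** I gripped it by the tab and tipped it up with its heel on the rim, to about 15°. My first grip was so low that the fingertips would have hit the mat. I put the lid back on the pot, regripped 9 mm higher and tipped it again to about 14.6°. Then I lifted it off, levelled it and lowered it onto the mat; the wrist force was about 6.5 N at touchdown.
- **Flask:** I lifted it out by the cap with a 12 N grip and set it upright on the sensor base. The wrist force peaked at about 11 N on set-down, before I eased off and released it.

**Last checks**
- **Lid:** the centre is within about 5 mm of the mat's centre. The tilt was about 0.3°, measured just before I let go.
- **Flask:** the axis is within about 2 mm of the base's axis, with the top at about 0.12 m, which fits it standing on the base.
- **Pot:** no shift beyond about 3 mm, which is measurement noise.
- **Bystanders:** none has visibly moved. Their measured positions agree with the first ones, except for stray edge points on the bottle's outline from above and the beaker's in the oblique view.
- **Robot:** it ended clear of everything.

The two fixed cameras disagreed by 3–7 mm in x on several positions, well within the tolerances. No check failed.

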